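# Seat a small volume in the truing jig and bring its bridge home

### The job

Slide the bridge of the wooden jig fully away from the pocket, then take the small volume off the sloped book rest and set it down, without dropping it, so that it lies flat and square in the pocket. Let go of it, then slide the bridge fully back over the volume to its home stop. Leave the other things on the table where they are.

Things in the scene. Friction and masses are not known exactly. Their poses are not given: they have to be found in the camera images.
- volume: small closed hard-bound volume, stiff brown boards, about 0.2 kg: a block 110 (x) x 64 (y) x 36 mm (z). Origin: centre of its underside, z out of its upper cover. It starts lying on the slope of the book rest, lower short end at the lip: x up the slope, z leaning 35 degrees from vertical towards the rest's low end. Either way round fits the pocket.
- rest: fixed wooden sloped book rest, foot 130 x 90 mm, origin at the centre of the foot on the table, z up. Its slope rises at 35 degrees towards its +x, is 136 mm long and 90 mm wide; the slope surface is 55 mm above the table over the origin, its top edge about 95 mm. A lip 14 mm high stands across the low (-x) end, which faces away from the robot.
- jig: fixed plywood truing jig, z up: base plate 235 (x, from -83 to +152) x 164 (y) x 8 mm, origin on the table below the centre of the pocket. An aluminium rail runs along x near each long edge (y = +-70 mm, top 18 mm above the table); the bridge slides on them along x.
- pocket (a point): centre of the pocket's floor, 8 mm above the table, axes as the jig's. The pocket is 114 (x) x 68 mm (y), so the volume has 2 mm of play on each side, its long side along x; it is framed by wooden walls 12 mm high and 10 mm thick. The seated volume stands 24 mm proud of the walls.
- bridge (a joint): bridge position along the jig's x, m: 0 = home stop, bar across the middle of the pocket; 0.115 = far stop, fully away to the jig's +x. Friction 2.5 N plus 8 N per m/s; stays where left. An aluminium bar 24 (x) x 150 (y) x 10 mm on two legs at y = +-70 mm, underside 49 mm above the table (5 mm over the seated volume).
- bridge_grip (a point): gripping point on the bridge's upright dark wooden grip, 82 mm above the table, axes as the jig's. The grip is a block 14 (x) x 40 (y) x 38 mm (z) standing on the middle of the bar, from 59 to 97 mm above the table.
- weight: bystander: round brass weight, 52 mm wide and 52 mm high, origin under its centre
- jar: bystander: closed jar, 54 mm wide, 70 mm high, origin under its centre
- cup: bystander: white cup, 74 mm wide, 85 mm high, origin under its centre
- brush: bystander: brush lying between the rest and the jig
- folder: bystander: small spatula, 180 mm long, lying at the far side
- big_volume: bystander: large closed volume lying flat, 190 x 130 x 32 mm, origin under its centre
- ledger: bystander: large closed volume lying flat, 160 x 110 x 40 mm, origin under its centre
Mind the look-alikes: they are no part of the job. Leave any blue look-alike of the volume alone.

How it is judged:
By the outcome, as a careful person would: the job done as asked, in the order asked, and still so for the second after the job is handed in, with the robot touching nothing.
It also fails if it takes over 61 s, if anything falls off the work surface, if the arm or the gripper's body presses on something with over 40 N, if the wrist force passes 120 N, or if a joint passes its speed limit or range.

### The arm

A 7-joint arm with a two-finger parallel gripper is mounted at the origin on the work surface. World frame = base frame: x ahead of the robot, y to its left, z up, the work surface at z = 0. Lengths are in m, angles in rad, forces in N, time in s.
With the tool pointing down it reaches from about 0.4 to 0.85 m from the base axis. Payload 10.4 kg.
Tool frame: the origin (TCP) lies at the very end of the fingers, on their centre line; the grasp point (between the pads) lies 19 mm behind it; z points along the fingers, y is the line along which they close (so a half turn about z gives the same grasp; the last joint's range is limited). The gripper opens to 87 mm and grips with 3 to 60 N. Pads are 19 mm wide; open, the fingers measure 117 mm over their backs; the gripper's body (75 mm by 190 mm) begins 51 mm behind the grasp point.
Start: joints at [-0.023, 0.332, -0.065, 1.46, 0.022, 1.35, -0.088], TCP at [0.625, 0, 0.223] pointing down, gripper open.
Joint ranges: [-2.6, 2.6], [-0.5, 2.12], [-1.47, 1.34], [0.16, 2.42], [-1.27, 4.41], [0.06, 2.06], [-2.6, 2.6]. Speed limits (rad/s): [2.22, 2.22, 2.79, 2.79, 3.14, 3.14, 3.14].

### API

Orientations are given as a unit quaternion [x, y, z, w].
In Python, from bench import status, camera, order gives the robot as it stands.
- The arm moves only by the tool jog_arm, never from a script. Its argument "plan" is a list of rows, each a list of 7 numbers: the turn, a rotation vector about the tool's x, y, z in rad, then the shift along the tool's x, y, z in mm, then the opening, from -1 (shut) to 1 (fully open). A call has 1 to 12 rows; each row is the pose to reach, as a shift and turn from the pose commanded when the call began, along the tool's axes at that moment; what a row does not reach only later rows make up. A row lasts 1/10 s, in which the tool goes at most 50 mm and 8.59 degrees, less where a joint would pass 70% of its speed; a pose out of reach is approached as far as the arm can. A call with a gripper value outside its range is refused whole. The fingers move at their own pace and stop on an object; "squeeze" is the grip in N (left out, the last holds). Time passes only in rows, so rows that repeat a pose let the fingers close. It gives the time, the measured TCP pose, the force, the opening and the grip force at its end, in the units of the state.
- status.read_state(): the state, without advancing time (a new reading comes with each control period).
- camera(name): name is "scene" or "side" or "wrist"; returns a dict with "image" (384x512x3 uint8, red, green, blue), "z_map" (384x512 float32, m along the optical axis (not along the pixel's ray), 0 where there is no reading), "fx", "fy", "cx", "cy" (pixels), "world_from_camera" (4x4, takes a point from camera to world coordinates); the wrist camera has in their place "mount" (4x4, takes a point from camera to tool coordinates, whose origin is the TCP and whose axes are the flange's). Camera axes: x right, y down, z forward; pixel columns grow to the right and rows downward; lengths in m; the calibration is good to about 2 mm. A picture is of the moment at which its call begins: read the wrist's pose just before it.
- order.close_job(): hands the job in; it is judged then, once.
The state is a dict: "time": time; "joint_positions": joint angles; "joint_vel": joint speeds; "joint_torque": joint torques, N m; "ee_pos": TCP position; "eef_rot": TCP orientation; "ft_force": force on the tool from outside, world axes, zero at the start; "torque": the same for the moment, N m; "width": finger opening in m; "grip_force": force on a finger pad.
Only numpy, scipy, OpenCV 4.12 (cv2) and the standard library are available. Lean on these libraries where they do the work, as an engineer would, in place of code of your own. Each camera call takes 0.05 s, during which the arm holds its last target. There are 200 camera calls.

## Working session

There is one attempt and no reset: what is moved stays moved. The work goes in short steps, Python scripts to look and compute and a tool call to move; the robot and the scene stay as the last step left them, time stands still between calls to the robot, and variables do not carry over. Pictures are saved under pics/ and viewed, at most 10 in all, crops included, and the job is handed in when it is done.

Besides the shell and the picture viewer there is one more tool, called after "Emit:" in YAML: its name, and indented under it one key for each argument. jog_arm: Moves the arm, as the interface text tells. Its arguments: {"type":"object","properties":{"plan":{"type":"array"},"squeeze":{"type":"number"}},"required":["plan"]}

```bash
mkdir -p pics; cat > h.py <<'E'
import numpy as np, cv2
from scipy.spatial.transform import Rotation as R
from bench import status, camera, order
def grab(n):
    s=status.read_state(); c=camera(n)
    if n=='wrist':
        T=np.eye(4);T[:3,:3]=R.from_quat(s['eef_rot']).as_matrix();T[:3,3]=s['ee_pos']
        c['world_from_camera']=T@c['mount']
    return c
def save(c,f): cv2.imwrite('pics/'+f,c['image'][:,:,::-1])
def cloud(c):
    v,u=np.mgrid[0:384,0:512]; z=c['z_map']
    P=np.stack([(u-c['cx'])/c['fx']*z,(v-c['cy'])/c['fy']*z,z],-1)
    W=c['world_from_camera']; P=P@W[:3,:3].T+W[:3,3]; P[z<=0]=np.nan
    return P
def ray(c,u,v,h):
    W=c['world_from_camera']; d=W[:3,:3]@np.array([(u-c['cx'])/c['fx'],(v-c['cy'])/c['fy'],1]); o=W[:3,3]
    return o+d*(h-o[2])/d[2]
E
python3 - <<'E'
from h import *
a=grab('scene');b=grab('side')
cv2.imwrite('pics/scene1.png',cv2.resize(a['image'][:,:,::-1],(800,600)))
cv2.imwrite('pics/side1.png',cv2.resize(b['image'][:,:,::-1],(800,600)))
import pickle;pickle.dump((a,b),open('v.pkl','wb'))
print(status.read_state())
for c in(a,b):print(np.round(c['world_from_camera'],3).tolist(),c['fx'])
E
```

```text
{'time': 0.1, 'joint_positions': array([-0.02259177,  0.33281158, -0.06470073,  1.46082545,  0.02165144,
        1.34989857, -0.08847043]), 'joint_vel': array([ 0.00022311, -0.00158085, -0.0004156 , -0.00112667, -0.00062172,
       -0.00077366,  0.00083188]), 'joint_torque': array([ 3.16136166e-04, -6.24538064e+01,  2.38312193e-02, -3.90717781e+01,
       -6.15657773e-02,  3.65302863e-02,  4.60620026e-05]), 'ee_pos': array([ 6.24668975e-01, -2.49776267e-05,  2.21846925e-01]), 'eef_rot': array([ 7.07088303e-01,  7.07124984e-01, -4.76151371e-04, -4.02018588e-04]), 'ft_force': array([ 0.71742847, -0.43575328, -0.54621895]), 'torque': array([-0.00103082,  0.03227913,  0.0107001 ]), 'grip_force': 0.0, 'width': 0.08696665176998473}
[[-0.738, 0.447, -0.505, 1.203], [0.675, 0.485, -0.556, 0.705], [-0.003, -0.751, -0.66, 0.939], [0.0, 0.0, 0.0, 1.0]] 391.0251350794956
[[-0.793, -0.301, 0.529, -0.125], [-0.609, 0.409, -0.68, 0.914], [-0.011, -0.862, -0.507, 0.772], [0.0, 0.0, 0.0, 1.0]] 436.94846347566306
```

View pics/scene1.png

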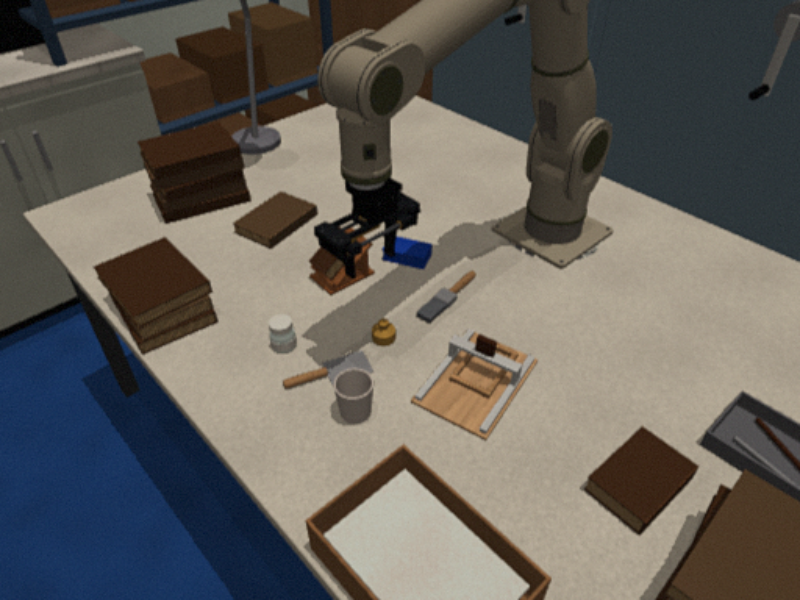

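View pics/side1.png

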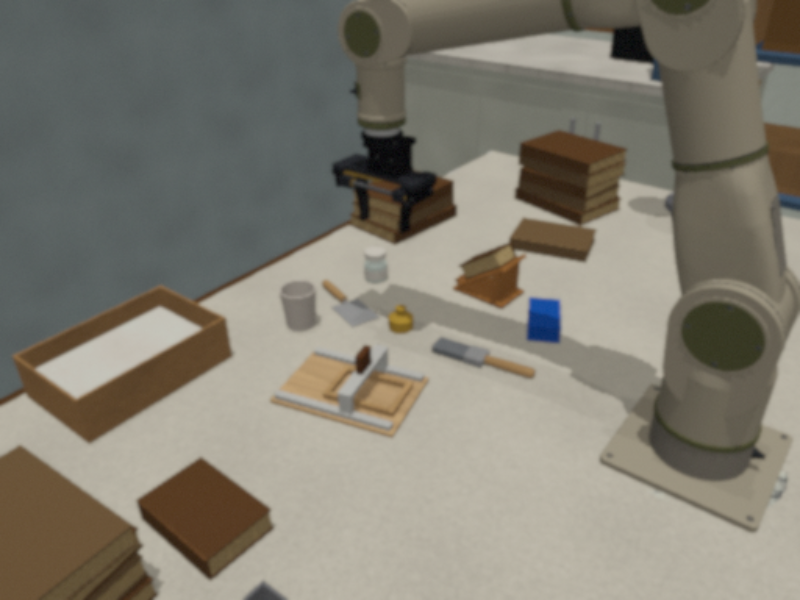

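The scene picture shows the jig at about (475,385), with its grip at (486,345). The rest, with the brown volume on it, is at (340,262). In the side picture the jig is at (350,390) and the volume at (490,262).

Things that could be taken for the volume (800x600 scene pixels):
- brown block on the rest, (330,258)
- blue block, (408,252)
- flat brown book, (275,218)
- dark book, (640,478)
- book stacks, (195,170) and (155,290)

I choose the one on the rest, which is brown and lies on the slope.

```bash
python3 - <<'E'
from h import *
import pickle
a,b=pickle.load(open('v.pkl','rb'))
for n,c in(('scene',a),('side',b)):
    P=cloud(c)
    hsv=cv2.cvtColor(c['image'],cv2.COLOR_RGB2HSV)
    for nm,ctr in (('jig',(475,385) if n=='scene' else (350,392)),('rest',(340,262) if n=='scene' else (490,272))):
        x,y=int(ctr[0]*.64),int(ctr[1]*.64); w=P[y-3:y+4,x-3:x+4].reshape(-1,3)
        m0=np.nanmedian(w,0); print(n,nm,m0.round(3))
        d=np.linalg.norm(P[...,:2]-m0[:2],axis=-1)<(.19 if nm=='jig' else .11)
        if nm=='jig':
            wood=d&(abs(P[...,2]-.008)<.006)&(hsv[...,1]>70)
            q=P[wood][:,:2].astype(np.float32); r=cv2.minAreaRect(q); print(' base',r,len(q))
            bar=d&(P[...,2]>.053)&(P[...,2]<.064);g=d&(P[...,2]>.07)&(P[...,2]<.11)
            print(' bar',cv2.minAreaRect(P[bar][:,:2].astype(np.float32)),' grip',cv2.minAreaRect(P[g][:,:2].astype(np.float32)),P[g][:,2].max())
        else:
            for lo,hi in((.01,.04),(.04,.06),(.06,.08),(.08,.1),(.1,.12),(.12,.15)):
                g=d&(P[...,2]>lo)&(P[...,2]<hi)
                if g.sum()>5: print(' ',lo,hi,g.sum(),P[g].mean(0).round(3),P[g].min(0).round(3),P[g].max(0).round(3))
crop=b['image'][130:215,270:370];ca=a['image'][130:200,180:290]
cv2.imwrite('pics/crop1.png',np.hstack([cv2.resize(crop,(400,340),interpolation=3),cv2.resize(ca,(400,340),interpolation=3)])[:,:,::-1])
E
```

```text
scene jig [0.559 0.227 0.017]
 base ((0.5393691658973694, 0.21557500958442688), (0.2373979240655899, 0.16364625096321106), 13.986681938171387) 1817
 bar ((0.5103741884231567, 0.20702384412288666), (0.03154418244957924, 0.15041987597942352), 14.294342994689941)  grip ((0.5107105374336243, 0.20881998538970947), (0.019388535991311073, 0.03761682286858559), 15.123022079467773) 0.10126272961183391
scene rest [ 0.552 -0.21   0.069]
  0.01 0.04 215 [ 0.544 -0.209  0.024] [ 0.465 -0.282  0.01 ] [ 0.592 -0.182  0.04 ]
  0.04 0.06 128 [ 0.553 -0.217  0.052] [ 0.479 -0.277  0.04 ] [ 0.59  -0.182  0.06 ]
  0.06 0.08 178 [ 0.549 -0.226  0.069] [ 0.478 -0.275  0.06 ] [ 0.584 -0.181  0.08 ]
  0.08 0.1 58 [ 0.488 -0.215  0.089] [ 0.463 -0.273  0.08 ] [ 0.559 -0.18   0.098]
side jig [0.487 0.265 0.058]
 base ((0.5327877998352051, 0.21702605485916138), (0.23386996984481812, 0.16321778297424316), 14.847705841064453) 1699
 bar ((0.5069323182106018, 0.20778225362300873), (0.0262347012758255, 0.15143203735351562), 13.57696533203125)  grip ((0.5056341886520386, 0.20895296335220337), (0.01607980951666832, 0.04084157198667526), 14.828704833984375) 0.09837857038350972
side rest [ 0.502 -0.198  0.069]
  0.01 0.04 223 [ 0.498 -0.213  0.027] [ 0.393 -0.274  0.01 ] [ 0.581 -0.18   0.04 ]
  0.04 0.06 190 [ 0.514 -0.216  0.05 ] [ 0.468 -0.278  0.04 ] [ 0.585 -0.182  0.06 ]
  0.06 0.08 191 [ 0.511 -0.213  0.069] [ 0.468 -0.273  0.06 ] [ 0.575 -0.182  0.08 ]
  0.08 0.1 233 [ 0.489 -0.225  0.09 ] [ 0.456 -0.272  0.08 ] [ 0.545 -0.181  0.1  ]
  0.1 0.12 87 [ 0.498 -0.235  0.106] [ 0.487 -0.269  0.1  ] [ 0.518 -0.205  0.114]
```

View pics/crop1.png

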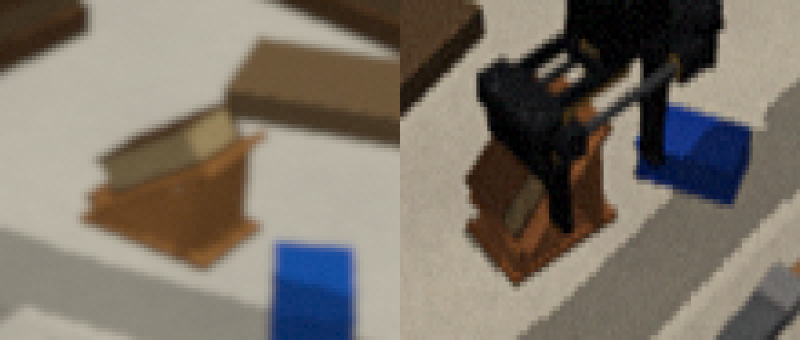

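The left crop (side view) shows the brown volume lying on the slope, its page edge facing the camera. The separate blue block sits in front of it at the lower right. This confirms the choice. Now I move above the bridge grip.

Emit:
jog_arm:
  plan:
    - [0,0,-0.1,80,-46,16,1]
    - [0,0,-0.2,160,-92,32,1]
    - [0,0,-0.25,208,-120,42,1]
    - [0,0,-0.25,208,-120,42,1]
    - [0,0,-0.25,208,-120,42,1]
    - [0,0,-0.25,208,-120,42,1]
    - [0,0,-0.25,208,-120,42,1]
    - [0,0,-0.25,208,-120,42,1]
    - [0,0,-0.25,208,-120,42,1]

```text
time: 1.0
ee_pos: [0.5059, 0.2066, 0.1806]
eef_rot: [0.614, 0.789, -0.0, 0.0]
ft_force: [0.7, -0.3, 0.5]
width: 0.0869
grip_force: 0.0
```

```bash
python3 - <<'E'
from h import *
c=grab('wrist');save(c,'w1.png');P=cloud(c);s=status.read_state()
print(s['ee_pos'],R.from_quat(s['eef_rot']).as_matrix().round(3),c['mount'].round(3))
hsv=cv2.cvtColor(c['image'],cv2.COLOR_RGB2HSV)
d=np.linalg.norm(P[...,:2]-[.536,.216],axis=-1)<.16
for nm,lo,hi in(('grip',.08,.105),('bar',.052,.065),('rail',.0155,.0215),('base',.004,.012)):
    g=d&(P[...,2]>lo)&(P[...,2]<hi); q=P[g][:,:2].astype(np.float32); print(nm,len(q),cv2.minAreaRect(q) if len(q)>5 else '',P[g][:,2].mean())
b=grab('scene');P=cloud(b); d=np.linalg.norm(P[...,:2]-[.53,-.22],axis=-1)<.13
m=d&(P[...,2]>.03)
for nm in('scene','side'):
    c=grab(nm);P=cloud(c);d=np.linalg.norm(P[...,:2]-[.52,-.22],axis=-1)<.1
    # vertical histogram along x of heights on centreline
    for x in np.arange(.45,.61,.01):
        g=d&(abs(P[...,0]-x)<.005)&(P[...,2]>.01)
        if g.sum()>3:
            q=P[g]; t=q[q[:,2]>q[:,2].max()-.008]; print(nm,x.round(3),'top',q[:,2].max().round(3),'y',t[:,1].min().round(3),t[:,1].max().round(3))
E
```

```text
[0.50575444 0.20677449 0.18061975] [[-0.245  0.969  0.   ]
 [ 0.969  0.245 -0.   ]
 [-0.     0.    -1.   ]] [[ 0.    -0.954 -0.299  0.081]
 [ 1.     0.    -0.    -0.   ]
 [ 0.    -0.299  0.954 -0.161]
 [ 0.     0.     0.     1.   ]]
grip 570 ((0.5094331502914429, 0.20556758344173431), (0.013122503645718098, 0.03911443427205086), 14.196027755737305) 0.09490557373426667
bar 2200 ((0.509494423866272, 0.20516982674598694), (0.024001173675060272, 0.1488846391439438), 14.293539047241211) 0.057993962925993965
rail 5402 ((0.5367498993873596, 0.21160058677196503), (0.2196326106786728, 0.15408970415592194), 14.204621315002441) 0.017748570942508507
base 13788 ((0.5367482900619507, 0.21121352910995483), (0.23546139895915985, 0.16388879716396332), 14.2581787109375) 0.007046430566302688
scene 0.46 top 0.099 y -0.27 -0.184
scene 0.47 top 0.099 y -0.271 -0.185
scene 0.48 top 0.096 y -0.246 -0.182
scene 0.49 top 0.101 y -0.214 -0.208
scene 0.5 top 0.119 y -0.268 -0.207
scene 0.51 top 0.115 y -0.27 -0.205
scene 0.52 top 0.107 y -0.268 -0.205
scene 0.53 top 0.105 y -0.269 -0.205
scene 0.54 top 0.095 y -0.27 -0.21
scene 0.55 top 0.09 y -0.257 -0.207
scene 0.56 top 0.08 y -0.269 -0.21
scene 0.57 top 0.073 y -0.27 -0.207
scene 0.58 top 0.066 y -0.275 -0.21
scene 0.59 top 0.061 y -0.264 -0.212
side 0.46 top 0.097 y -0.271 -0.183
side 0.47 top 0.095 y -0.266 -0.186
side 0.48 top 0.1 y -0.268 -0.216
side 0.49 top 0.114 y -0.272 -0.217
side 0.5 top 0.116 y -0.269 -0.208
side 0.51 top 0.11 y -0.26 -0.206
side 0.52 top 0.102 y -0.267 -0.206
side 0.53 top 0.093 y -0.258 -0.207
side 0.54 top 0.087 y -0.268 -0.205
side 0.55 top 0.081 y -0.269 -0.206
side 0.56 top 0.072 y -0.259 -0.207
side 0.57 top 0.068 y -0.274 -0.209
side 0.58 top 0.06 y -0.267 -0.208
```

View pics/w1.png

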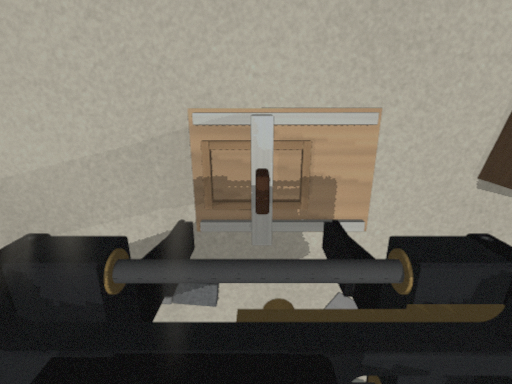

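The wrist view shows the jig squarely. The pocket spans columns 205–308, and the bar and grip are at column 262, about 6 mm towards +x of the pocket centre. Now I descend on the grip.

Emit:
jog_arm:
  plan:
    - [0,0,0,-1,3,40,1]
    - [0,0,0,-1,3,80,1]
    - [0,0,0,-1,3,110,1]
    - [0,0,0,-1,3,117,1]
    - [0,0,0,-1,3,117,1]
    - [0,0,0,-1,3,117,-1]
    - [0,0,0,-1,3,117,-1]
    - [0,0,0,-1,3,117,-1]
    - [0,0,0,-1,3,117,-1]
    - [0,0,0,-1,3,117,-1]
    - [0,0,0,-1,3,117,-1]
    - [0,0,0,-1,3,117,-1]
  squeeze: 25

```text
time: 2.4
ee_pos: [0.5082, 0.2078, 0.0636]
eef_rot: [0.613, 0.79, 0.0, 0.0]
ft_force: [-0.3, 0.4, 0.4]
width: 0.039
grip_force: 0.0
```

Emit:
jog_arm:
  plan:
    - [0,0,0,0,0,0,-1]
    - [0,0,0,0,0,0,-1]
    - [0,0,0,0,0,0,-1]
    - [0,0,0,0,0,0,-1]
    - [0,0,0,0,0,0,-1]
    - [0,0,0,0,0,0,-1]
    - [0,0,0,0,0,0,-1]

```text
time: 3.1
ee_pos: [0.5084, 0.2079, 0.0636]
eef_rot: [0.613, 0.79, 0.0, 0.0]
ft_force: [2.6, 0.2, -2.0]
width: 0.0137
grip_force: 25.0
```

Emit:
jog_arm:
  plan:
    - [0,0,0,0,10,0,-1]
    - [0,0,0,0,20,0,-1]
    - [0,0,0,0,32,0,-1]
    - [0,0,0,0,44,0,-1]
    - [0,0,0,0,56,0,-1]
    - [0,0,0,0,68,0,-1]
    - [0,0,0,0,80,0,-1]
    - [0,0,0,0,92,0,-1]
    - [0,0,0,0,99,0,-1]
    - [0,0,0,0,103,0,-1]
    - [0,0,0,0,106,0,-1]
    - [0,0,0,0,106,0,-1]

```text
time: 4.3
ee_pos: [0.6115, 0.2341, 0.0637]
eef_rot: [0.613, 0.79, 0.001, 0.0]
ft_force: [2.0, 0.0, 0.8]
width: 0.014
grip_force: 25.0
```

Emit:
jog_arm:
  plan:
    - [0,0,0,0,2,0,-1]
    - [0,0,0,0,4,0,-1]
    - [0,0,0,0,5,0,-1]
    - [0,0,0,0,5,0,-1]
    - [0,0,0,0,5,0,-1]

```text
time: 4.8
ee_pos: [0.6149, 0.235, 0.0636]
eef_rot: [0.613, 0.79, -0.001, -0.0]
ft_force: [-6.5, -3.7, 7.4]
width: 0.0138
grip_force: 25.0
```

Emit:
jog_arm:
  plan:
    - [0,0,0,0,2,0,-1]
    - [0,0,0,0,3,0,-1]
    - [0,0,0,0,3,0,-1]
    - [0,0,0,0,3,0,-1]

```text
time: 5.2
ee_pos: [0.615, 0.235, 0.0635]
eef_rot: [0.613, 0.79, -0.004, -0.002]
ft_force: [-20.4, -9.2, 18.6]
width: 0.0138
grip_force: 25.0
```

Emit:
jog_arm:
  plan:
    - [0,0,0,0,-3,0,-1]
    - [0,0,0,0,-3,0,-1]
    - [0,0,0,0,-3,0,1]
    - [0,0,0,0,-3,0,1]
    - [0,0,0,0,-3,0,1]
    - [0,0,0,0,-3,-5,1]
    - [0,0,0,0,-3,-30,1]
    - [0,0,0,0,-3,-70,1]
    - [0,0,0,0,-60,-120,1]
    - [0,0,0,0,-110,-150,1]
    - [0,0,0,0,-110,-150,1]
    - [0,0,0,0,-110,-150,1]

```text
time: 6.4
ee_pos: [0.511, 0.2092, 0.2177]
eef_rot: [0.613, 0.79, 0.002, 0.002]
ft_force: [1.0, -0.7, 0.0]
width: 0.0838
grip_force: 0.0
```

```bash
cat > pk.py <<'E'
from h import *
c=grab('wrist');P=cloud(c);s=status.read_state()
print('tcp',s['ee_pos'],'q',s['joint_positions'].round(2))
d=np.linalg.norm(P[...,:2]-[.536,.213],axis=-1)<.16
for nm,lo,hi in(('rail',.0155,.0215),('base',.004,.012),('bar',.052,.065)):
    g=d&(P[...,2]>lo)&(P[...,2]<hi); q=P[g][:,:2].astype(np.float32)
    if len(q)<9: continue
    r=cv2.minAreaRect(q); ex=np.array([.9692,.2462]);ey=np.array([-.2462,.9692]); p=np.array(r[0])
    print(nm,r,'along',p@ex,'across',p@ey)
# walls: height between 17 and 22 inside rails
u=P[...,:2]@ex;v=P[...,:2]@ey
g=d&(abs(P[...,2]-.020)<.0035)&(abs(v-.075)<.058)&(abs(u-.538)<.075)
print('walls u',np.percentile(u[g],[.5,99.5]).round(4),u[g].min(),'v',np.percentile(v[g],[.5,99.5]).round(4),g.sum(),'z',P[...,2][g].mean())
E
python3 pk.py
```

```text
tcp [0.51207448 0.20902826 0.21591248] q [-0.26  0.19 -0.24  1.66  0.05  1.3  -0.26]
rail ((0.5364765524864197, 0.2119717299938202), (0.21972253918647766, 0.15266722440719604), 14.30750846862793) along 0.5721405145943165 across 0.073362473487854
base ((0.5362767577171326, 0.21219034492969513), (0.23554326593875885, 0.16172677278518677), 14.37806224822998) along 0.5720006965011358 across 0.07362354455590248
bar ((0.6142788529396057, 0.23157966136932373), (0.02429332584142685, 0.14821156859397888), 14.232660293579102) along 0.6523739768981933 across 0.07321155420541763
walls u [0.4711 0.6043] 0.47081333943666154 v [0.0292 0.1172] 2109 z 0.018885877338625335
```

Emit:
jog_arm:
  plan:
    - [0,0,-0.14,0,0,0,1]
    - [0,0,-0.28,0,0,0,1]
    - [0,0,-0.42,0,0,0,1]
    - [0,0,-0.56,0,0,0,1]
    - [0,0,-0.7,0,0,0,1]
    - [0,0,-0.84,0,0,0,1]
    - [0,0,-0.98,0,0,0,1]
    - [0,0,-1.12,0,0,0,1]
    - [0,0,-1.26,0,0,0,1]
    - [0,0,-1.4,0,0,0,1]
    - [0,0,-1.57,0,0,0,1]
    - [0,0,-1.57,0,0,0,1]

```text
time: 7.65
ee_pos: [0.5125, 0.2087, 0.2125]
eef_rot: [-0.126, 0.992, 0.0, -0.001]
ft_force: [0.3, -0.2, -0.8]
width: 0.0868
grip_force: 0.0
```

```bash
sleep 0; python3 pk.py
```

```text
tcp [0.51245773 0.20869218 0.21266402] q [-0.13  0.21 -0.38  1.65  0.08  1.3   1.29]
rail ((0.5250898003578186, 0.20790937542915344), (0.19412530958652496, 0.1540997326374054), 14.283442497253418) along 0.5601043227374554 across 0.07222865781784057
base ((0.524307906627655, 0.20786963403224945), (0.20748142898082733, 0.16438831388950348), 14.35644817352295) along 0.559336727002263 across 0.0723826426923275
bar ((0.6127783060073853, 0.2300756275653839), (0.021660607308149338, 0.14999426901340485), 14.448482513427734) along 0.6505493536889553 across 0.07212327929735184
walls u [0.4717 0.6036] 0.4716376094852557 v [0.0285 0.1159] 2179 z 0.01888981172416978
```

Emit:
jog_arm:
  plan:
    - [0,0,0.03,9,-40,-10,1]
    - [0,0,0.06,18,-84,-20,1]
    - [0,0,0.09,28,-128,-30,1]
    - [0,0,0.12,37,-172,-45,1]
    - [0,0,0.15,46,-216,-45,1]
    - [0,0,0.18,55,-260,-45,1]
    - [0,0,0.2,65,-304,-45,1]
    - [0,0,0.22,74,-348,-45,1]
    - [0,0,0.24,83,-392,-45,1]
    - [0,0,0.25,92,-437,-45,1]
    - [0,0,0.25,92,-437,-45,1]
    - [0,0,0.25,92,-437,-45,1]

```text
time: 8.9
ee_pos: [0.5306, -0.2385, 0.2578]
eef_rot: [0.003, 1.0, 0.0, -0.0]
ft_force: [0.5, 0.8, 0.4]
width: 0.0869
grip_force: 0.0
```

```bash
cat > vol.py <<'E'
from h import *
c=grab('wrist');P=cloud(c);s=status.read_state();save(c,'w_%d.png'%(s['time']*100))
print('tcp',s['ee_pos'],'q',s['joint_positions'].round(2),s['eef_rot'].round(3))
d=(abs(P[...,0]-.525)<.1)&(abs(P[...,1]+.237)<.06)&(P[...,2]>.03)&(P[...,2]<.16)
q=P[d]
# plane n.p=h with n=(sin35 cos a, sin35 sin a, cos35); histogram of h
for a in (-.06,-.03,0,.03,.06):
    n=np.array([.5736*np.cos(a),.5736*np.sin(a),.8192]);h=q@n
    H,e=np.histogram(h,bins=np.arange(.2,.5,.002)); k=H.argmax(); print(a,H[k],e[k])
a=0.;n=np.array([.5736,0,.8192])
for it in range(3):
    h=P@n; H,e=np.histogram(h[d],bins=np.arange(.2,.5,.002));k=H.argmax()
    g=d&(abs(h-e[k]-.001)<.006)
    cc=P[g].mean(0); _,_,V=np.linalg.svd(P[g]-cc,full_matrices=False); nn=V[2]*np.sign(V[2][2]); 
    n=nn
print('cover n',nn.round(4),'tilt',np.degrees(np.arccos(nn[2])),'yaw n',np.arctan2(nn[1],nn[0]),g.sum())
g=d&(abs((P-cc)@nn)<.004)
ax=np.array([-nn[2],0,nn[0]]);ax/=np.linalg.norm(ax);ay=np.cross(nn,ax)
ay=np.array([-nn[1],nn[0],0.]);ay/=-np.linalg.norm(ay);ax=np.cross(ay,nn)
g8=cv2.morphologyEx(g.astype(np.uint8),cv2.MORPH_OPEN,np.ones((3,3)))
nl,l,st,_=cv2.connectedComponentsWithStats(g8);g=l==1+st[1:,4].argmax()
w=P[g]-cc;r=cv2.minAreaRect(np.stack([w@ax,w@ay],1).astype(np.float32));print('rect',r)
ctr=cc+ax*r[0][0]+ay*r[0][1];print('cover centre',ctr,'underside',ctr-.036*nn,'ax',ax,'ay',ay)
E
python3 vol.py; ls pics
```

```text
tcp [ 0.53094526 -0.23693008  0.25799656] q [ 0.36  0.22 -0.02  1.53  0.    1.4   1.91] [ 0.002  1.     0.    -0.   ]
-0.06 1554 0.3860000000000002
-0.03 1580 0.3840000000000002
0 1438 0.38000000000000017
0.03 1457 0.37400000000000017
0.06 1257 0.37000000000000016
cover n [ 0.5708 -0.032   0.8205] tilt 34.86793811205069 yaw n -0.05595728390883056 2736
rect ((-0.009098023176193237, -4.390254616737366e-05), (0.06401209533214569, 0.11133624613285065), 89.95991516113281)
cover centre [ 0.54419013 -0.2437621   0.08286177] underside [ 0.52364161 -0.24261106  0.05332478] ax [-0.81918771  0.04588742  0.57168684] ay [-0.05592809 -0.9984348  -0.        ]
crop1.png
scene1.png
side1.png
w1.png
w_894.png
```

The wrist measurement gives a cover of 64 x 111 mm tilted 34.9°, which matches the description. Next I compute the approach.

```bash
cat >> h.py <<'E'
def plan(p,M):
    s=status.read_state();Rc=R.from_quat(s['eef_rot'])
    t=(Rc.inv()*R.from_matrix(M)).as_rotvec(); d=Rc.inv().apply(np.array(p)-s['ee_pos'])*1000
    print('turn',t.round(4),'shift',d.round(1)); return t,d
E
python3 - <<'E'
from h import *
n=np.array([.5708,-.032,.8205]);n/=np.linalg.norm(n);y=np.array([-n[1],n[0],0]);y/=np.linalg.norm(y);x=np.cross(y,-n)
M=np.stack([x,y,-n],1);T=np.array([.5320,-.2425,.0648])
plan(T+.1*n,M)
E
```

```text
turn [-0.0154  0.6079  0.0514] shift [-58.2  -8.7 111.1]
```

Emit:
jog_arm:
  plan:
    - [-0.003,0.12,0.01,-12,-2,10,1]
    - [-0.006,0.24,0.02,-24,-4,30,1]
    - [-0.009,0.36,0.03,-36,-6,60,1]
    - [-0.012,0.48,0.04,-48,-7,90,1]
    - [-0.015,0.6,0.051,-58,-9,111,1]
    - [-0.015,0.608,0.051,-58,-9,111,1]
    - [-0.015,0.608,0.051,-58,-9,111,1]
    - [-0.015,0.608,0.051,-58,-9,111,1]
    - [-0.015,0.608,0.051,-58,-9,111,1]

```text
time: 9.85
ee_pos: [0.5896, -0.247, 0.1531]
eef_rot: [0.026, 0.955, 0.007, -0.295]
ft_force: [0.2, -0.5, 1.3]
width: 0.0871
grip_force: 0.0
```

```bash
python3 vol.py; python3 - <<'E'
from h import *
n=np.array([.5708,-.032,.8205]);n/=np.linalg.norm(n);y=np.array([-n[1],n[0],0]);y/=np.linalg.norm(y);x=np.cross(y,-n)
M=np.stack([x,y,-n],1);T=np.array([.5320,-.2425,.0648])
plan(T,M)
E
```

```text
tcp [ 0.58941311 -0.24696694  0.15270813] q [0.25 0.89 0.03 0.89 0.11 1.95 1.8 ] [ 0.026  0.955  0.007 -0.295]
-0.06 4157 0.3880000000000002
-0.03 4942 0.3840000000000002
0 4392 0.38000000000000017
0.03 3345 0.37600000000000017
0.06 3172 0.37000000000000016
cover n [ 0.5725 -0.0325  0.8192] tilt 34.9917076518261 yaw n -0.05662683902809549 7027
rect ((-0.003925185650587082, 3.135949373245239e-05), (0.06408181041479111, 0.10958631336688995), 89.9454116821289)
cover centre [ 0.54436201 -0.24360209  0.08311264] underside [ 0.52375061 -0.24243369  0.05362018] ax [-0.81792192  0.0463659   0.57345788] ay [-0.05659658 -0.99839713 -0.        ]
turn [-0.0035  0.0089  0.0002] shift [ -2.1   1.6 105.1]
```

Emit:
jog_arm:
  plan:
    - [0,0,0,0,0,20,1]
    - [0,0,0,0,0,45,1]
    - [0,0,0,0,0,70,1]
    - [0,0,0,0,0,85,1]
    - [0,0,0,0,0,93,1]
    - [0,0,0,0,0,95,1]
    - [0,0,0,0,0,95,1]

```text
time: 10.6
ee_pos: [0.5351, -0.2438, 0.0711]
eef_rot: [0.026, 0.954, 0.007, -0.298]
ft_force: [-0.9, -0.5, -0.2]
width: 0.0869
grip_force: 0.0
```

```bash
python3 - <<'E'
from h import *
n=np.array([.5720,-.0323,.8195]);n/=np.linalg.norm(n);y=np.array([-n[1],n[0],0]);y/=np.linalg.norm(y);x=np.cross(y,-n)
M=np.stack([x,y,-n],1);T=np.array([.5320,-.2425,.0650])
plan(T,M);s=status.read_state();print(s['ee_pos'],s['joint_vel'].round(3),s['joint_positions'].round(2),s['ft_force'])
E
```

```text
turn [-0.0029  0.0046  0.0018] shift [-0.9  1.2  6.8]
[ 0.53507503 -0.24381911  0.07111468] [-0.003  0.014  0.    -0.017  0.     0.005  0.001] [0.26 0.83 0.02 1.17 0.12 1.74 1.78] [-0.86703479 -0.53098906 -0.20484134]
```

Emit:
jog_arm:
  plan:
    - [0,0,0,0,1,4,1]
    - [0,0,0,0,1,7,1]
    - [0,0,0,0,1,7,1]
    - [0,0,0,0,1,7,-1]
    - [0,0,0,0,1,7,-1]
    - [0,0,0,0,1,7,-1]
    - [0,0,0,0,1,7,-1]
    - [0,0,0,0,1,7,-1]
    - [0,0,0,0,1,7,-1]
    - [0,0,0,0,1,7,-1]
    - [0,0,0,0,1,7,-1]
  squeeze: 25

```text
time: 11.7
ee_pos: [0.5306, -0.2422, 0.0639]
eef_rot: [0.025, 0.954, 0.008, -0.299]
ft_force: [0.1, 1.7, -0.1]
width: 0.0637
grip_force: 25.0
```

Emit:
jog_arm:
  plan:
    - [0,0,0,0,0,0,1]
    - [0,0,0,0,0,0,1]
    - [0,0,0,0,0,-2,1]
    - [0,0,0,0,0,-4,1]
    - [0,0,0,0,0,-4,1]
    - [0,0,0,0,0,-4,-1]
    - [0,0,0,0,0,-4,-1]
    - [0,0,0,0,0,-4,-1]
    - [0,0,0,0,0,-4,-1]
    - [0,0,0,0,0,-4,-1]
    - [0,0,0,0,0,-4,-1]
    - [0,0,0,0,0,-4,-1]
  squeeze: 25

```text
time: 12.9
ee_pos: [0.5328, -0.2425, 0.0671]
eef_rot: [0.025, 0.954, 0.008, -0.299]
ft_force: [-0.3, -0.9, 0.2]
width: 0.0636
grip_force: 25.0
```

```bash
python3 - <<'E'
from h import *
s=status.read_state();n=np.array([.5720,-.0323,.8195]);w=s['ee_pos']-[.5240,-.2422,.0535]
Rc=R.from_quat(s['eef_rot']).as_matrix()
print(s['ee_pos'],s['grip_force'],'off n',w@n,'tool',Rc.T@w*1000, Rc[:,2], s['width'])
E
```

```text
[ 0.53279418 -0.24252206  0.06710647] 24.99961495399475 off n 0.016191174634826278 tool [  0.55201318   0.13422095 -16.1942761 ] [-0.57053829  0.0296664  -0.82073501] 0.06358024251325015
```

Emit:
jog_arm:
  plan:
    - [0,0,0,0,0,-5,-1]
    - [0,0,0,0,0,-15,-1]
    - [0,0,0,0,0,-30,-1]
    - [0,0,0,0,0,-50,-1]
    - [0,0,0,0,0,-70,-1]
    - [0,0,0,0,0,-90,-1]
    - [0,0,0,0,0,-100,-1]
    - [0,0,0,0,0,-105,-1]
    - [0,0,0,0,0,-105,-1]

```text
time: 13.8
ee_pos: [0.5933, -0.2456, 0.1537]
eef_rot: [0.025, 0.954, 0.007, -0.299]
ft_force: [-0.2, 0.5, -2.3]
width: 0.0641
grip_force: 25.0
```

```bash
cat > pp.py <<'E'
from h import *
import sys
a=np.radians(14.25);ex=np.array([np.cos(a),np.sin(a),0]);ey=np.array([-np.sin(a),np.cos(a),0])
M=np.stack([-ex,ey,[0,0,-1]],1)
s=status.read_state();print(s['ee_pos'],s['joint_positions'].round(2),s['width'],s['grip_force'],s['ft_force'].round(1))
plan([.5039,.2030,float(sys.argv[1])],M)
E
python3 pp.py .16
```

```text
[ 0.59326221 -0.24561611  0.15368048] [0.24 0.9  0.03 0.86 0.11 1.97 1.8 ] 0.06411012450088813 24.99801367521286 [-0.2  0.5 -2.3]
turn [ 0.0905 -0.6025 -0.2926] shift [ 96.6 443.3  58.9]
```

Emit:
jog_arm:
  plan:
    - [0.006,-0.04,-0.02,6,30,4,-1]
    - [0.015,-0.1,-0.05,15,70,9,-1]
    - [0.024,-0.16,-0.08,25,115,15,-1]
    - [0.033,-0.22,-0.107,35,160,21,-1]
    - [0.042,-0.28,-0.136,45,205,27,-1]
    - [0.051,-0.34,-0.165,54,250,33,-1]
    - [0.06,-0.4,-0.194,64,294,39,-1]
    - [0.069,-0.46,-0.223,74,338,45,-1]
    - [0.078,-0.52,-0.253,83,382,51,-1]
    - [0.087,-0.58,-0.282,93,425,57,-1]
    - [0.0905,-0.6025,-0.2926,97,443,59,-1]
    - [0.0905,-0.6025,-0.2926,97,443,59,-1]

```text
time: 15.0
ee_pos: [0.5007, 0.2061, 0.16]
eef_rot: [-0.127, 0.992, 0.0, -0.0]
ft_force: [0.0, -0.1, -3.7]
width: 0.0638
grip_force: 25.0
```

Emit:
jog_arm:
  plan:
    - [0,0,0,0,0,20,-1]
    - [0,0,0,0,0,45,-1]
    - [0,0,0,0,0,70,-1]
    - [0,0,0,0,0,80,-1]
    - [0,0,0,0,0,80,-1]
    - [0,0,0,0,0,80,-1]
    - [0,0,0,0,0,80,-1]

```text
time: 15.7
ee_pos: [0.5039, 0.2029, 0.0812]
eef_rot: [-0.124, 0.992, 0.0, 0.0]
ft_force: [-0.6, 0.7, -2.2]
width: 0.0642
grip_force: 25.0
```

```bash
python3 pp.py .05; python3 - <<'E'
from h import *
c=grab('wrist');save(c,'w_over.png');P=cloud(c)
W=np.linalg.inv(c['world_from_camera'])
a=np.radians(14.25);ex=np.array([np.cos(a),np.sin(a)]);ey=np.array([-np.sin(a),np.cos(a)])
u=P[...,:2]@ex;v=P[...,:2]@ey;d=(abs(u-.54)<.12)&(abs(v-.073)<.06)
for lo,hi in((.058,.085),(.0155,.023)):
    g=d&(P[...,2]>lo)&(P[...,2]<hi)&(abs(u-.54)<.075)
    if g.sum()>9: print(g.sum(),'u',np.percentile(u[g],[.5,99.5]).round(4),'v',np.percentile(v[g],[.5,99.5]).round(4),'z',np.median(P[...,2][g]),np.polyfit(u[g],P[...,2][g],1))
E
```

```text
[0.50385496 0.20286192 0.08119028] [-0.22  0.3  -0.29  1.83  0.1   1.03  1.28] 0.06419508770258825 24.997835755348206 [-0.6  0.7 -2.2]
turn [ 0.0006  0.0009 -0.0006] shift [-0.   0.1 31.2]
926 u [0.4825 0.528 ] v [0.0309 0.11  ] z 0.07221597221289093 [ 0.22998818 -0.03742903]
1608 u [0.471  0.4955] v [0.0289 0.1161] z 0.0189579900684074 [-0.00083423  0.01932077]
```

View pics/w_over.png

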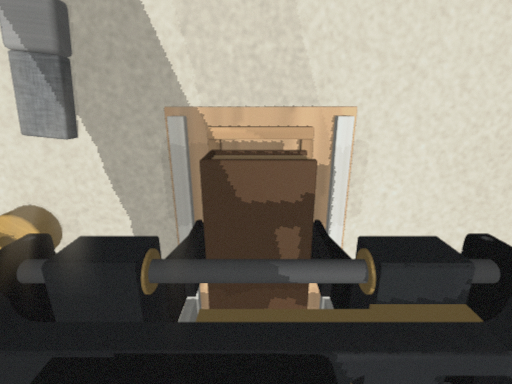

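The wrist view shows the volume held above the pocket, with its far cover edge at row 152 and columns 203–316. The pocket's wall behind it is at row 130. I now measure the held volume's edge and tilt.

```bash
python3 - <<'E'
from h import *
c=grab('wrist');P=cloud(c)
a=np.radians(14.25);ex=np.array([np.cos(a),np.sin(a)]);ey=np.array([-np.sin(a),np.cos(a)])
u=P[...,:2]@ex;v=P[...,:2]@ey
m=np.zeros(u.shape,bool);m[148:225,195:325]=1
g=m&(P[...,2]>.092)&(P[...,2]<.112)
A=np.c_[u[g]-.538,v[g]-.073,np.ones(g.sum())];print('plane',np.linalg.lstsq(A,P[...,2][g],rcond=None)[0])
for k in('edge',):
    q=np.stack([u[g],v[g]],1);print(g.sum(),'u',np.percentile(q[:,0],[0,.5,1]),'v',np.percentile(q[:,1],[.3,99.7]))
    print(cv2.minAreaRect(q.astype(np.float32)))
E
```

```text
plane [0.00195883 0.00321819 0.10084006]
7499 u [0.48219424 0.48249453 0.48259076] v [0.03891827 0.10228681]
((0.5016528964042664, 0.07069776952266693), (0.038901437073946, 0.06435387581586838), 0.1563757061958313)
```

Emit:
jog_arm:
  plan:
    - [0,0,0,0,0,15,-1]
    - [0,0,0,0,0,30,-1]
    - [0,0,0,0,0,38,-1]
    - [0,0,0,0,0,42,-1]
    - [0,0,0,0,0,45,-1]
    - [0,0,0,0,0,48,-1]
    - [0,0,0,0,0,51,-1]
    - [0,0,0,0,0,51,-1]
    - [0,0,0,0,0,51,-1]

```text
time: 16.7
ee_pos: [0.503, 0.2028, 0.029]
eef_rot: [-0.124, 0.992, 0.0, -0.0]
ft_force: [-0.0, 0.5, -2.5]
width: 0.0636
grip_force: 25.0
```

```bash
python3 pp.py .0243
```

```text
[0.50302205 0.20281578 0.02903615] [-0.23  0.36 -0.28  1.87  0.12  0.93  1.26] 0.06360576486590575 24.997825026512146 [-0.   0.5 -2.5]
turn [ 0.0005 -0.0008 -0.0002] shift [-0.9 -0.   4.7]
```

Emit:
jog_arm:
  plan:
    - [0,0,0,0,0,1.5,-1]
    - [0,0,0,0,0,3,-1]
    - [0,0,0,0,0,4.5,-1]
    - [0,0,0,0,0,4.5,-1]
    - [0,0,0,0,0,4.5,-1]

```text
time: 17.2
ee_pos: [0.5029, 0.2028, 0.0243]
eef_rot: [-0.124, 0.992, 0.0, -0.001]
ft_force: [0.1, -0.2, -1.9]
width: 0.0636
grip_force: 25.0
```

Emit:
jog_arm:
  plan:
    - [0,0,0,0,0,0.7,-1]
    - [0,0,0,0,0,1.4,-1]
    - [0,0,0,0,0,1.4,-1]

```text
time: 17.5
ee_pos: [0.503, 0.2028, 0.0235]
eef_rot: [-0.124, 0.992, 0.0, -0.0]
ft_force: [-3.0, -0.8, 3.9]
width: 0.0642
grip_force: 25.0
```

Emit:
jog_arm:
  plan:
    - [0,0,0,0,0,0,0.6]
    - [0,0,0,0,0,0,0.8]
    - [0,0,0,0,0,0,1]
    - [0,0,0,0,0,0,1]
    - [0,0,0,0,0,-3,1]
    - [0,0,0,0,0,-20,1]
    - [0,0,0,0,0,-60,1]
    - [0,0,0,0,0,-110,1]
    - [0,0,0,0,0,-160,1]
    - [0,0,0,0,0,-190,1]
    - [0,0,0,0,0,-190,1]
    - [0,0,0,0,0,-190,1]

```text
time: 18.7
ee_pos: [0.5033, 0.2028, 0.2134]
eef_rot: [-0.124, 0.992, 0.0, 0.0]
ft_force: [0.1, -0.0, 0.1]
width: 0.0872
grip_force: 0.0
```

```bash
python3 - <<'E'
from h import *
c=grab('wrist');P=cloud(c);save(c,'seat.png')
a=np.radians(14.25);ex=np.array([np.cos(a),np.sin(a)]);ey=np.array([-np.sin(a),np.cos(a)])
u=P[...,:2]@ex;v=P[...,:2]@ey
g=(abs(u-.538)<.07)&(abs(v-.073)<.045)&(abs(P[...,2]-.044)<.007)
A=np.c_[u[g]-.538,v[g]-.073,np.ones(g.sum())];print('plane',np.linalg.lstsq(A,P[...,2][g],rcond=None)[0])
print(cv2.minAreaRect(np.stack([u[g],v[g]],1).astype(np.float32)))
g=(abs(P[...,2]-.058)<.007)&(abs(u-.65)<.04)&(abs(v-.073)<.1)
print('bar',cv2.minAreaRect(np.stack([u[g],v[g]],1).astype(np.float32)))
M=np.stack([np.r_[ey,0],np.r_[ex,0],[0,0,-1]],1)
p=.6539*ex+.0727*ey
print(status.read_state()['ee_pos']);plan([*p,.12],M)
E
```

```text
plane [-0.00098578 -0.00027513  0.04294896]
((0.5361015796661377, 0.07035541534423828), (0.06403700262308121, 0.10902375727891922), 89.85675048828125)
bar ((0.6458845138549805, 0.07239597290754318), (0.012049381621181965, 0.14946924149990082), 0.034389056265354156)
[0.50276339 0.20247209 0.21223881]
turn [-1.3000e-03 -1.6000e-03  1.5705e+00] shift [-116.9    0.2   92. ]
```

View pics/seat.png

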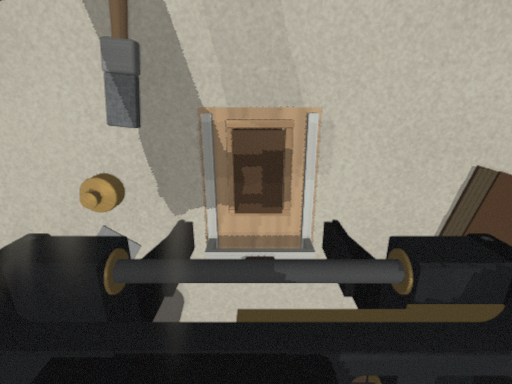

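The volume lies flat and square in the pocket: its cover covers columns 233–285 and rows 128–214, at 43 mm height with no tilt. Next I return to the bridge grip.

Emit:
jog_arm:
  plan:
    - [0,0,0.14,-12,0,0,1]
    - [0,0,0.28,-25,0,0,1]
    - [0,0,0.42,-40,0,0,1]
    - [0,0,0.56,-55,0,10,1]
    - [0,0,0.7,-70,0,20,1]
    - [0,0,0.84,-85,0,30,1]
    - [0,0,0.98,-100,0,40,1]
    - [0,0,1.12,-110,0,55,1]
    - [0,0,1.26,-117,0,65,1]
    - [0,0,1.4,-117,0,75,1]
    - [0,0,1.5705,-117,0,80,1]
    - [0,0,1.5705,-117,0,80,1]

```text
time: 19.95
ee_pos: [0.6151, 0.231, 0.13]
eef_rot: [0.615, 0.788, -0.002, -0.001]
ft_force: [-0.6, -0.7, 0.4]
width: 0.087
grip_force: 0.0
```

```bash
cat > br.py <<'E'
from h import *
a=np.radians(14.25);ex=np.array([np.cos(a),np.sin(a)]);ey=np.array([-np.sin(a),np.cos(a)])
M=np.stack([np.r_[ey,0],np.r_[ex,0],[0,0,-1]],1)
p=.6539*ex+.0727*ey
s=status.read_state();print(s['ee_pos'],s['ee_pos'][:2]@ex);plan([*p,.0635],M)
E
python3 br.py
```

```text
[0.61508288 0.23100438 0.12995933] 0.6530198268069752
turn [-0.0054  0.0005 -0.0028] shift [ 0.2  1.2 66.5]
```

Emit:
jog_arm:
  plan:
    - [0,0,0,0,1,25,1]
    - [0,0,0,0,1,50,1]
    - [0,0,0,0,1,62,1]
    - [0,0,0,0,1,66,1]
    - [0,0,0,0,1,66,1]
    - [0,0,0,0,1,66,-1]
    - [0,0,0,0,1,66,-1]
    - [0,0,0,0,1,66,-1]
    - [0,0,0,0,1,66,-1]
    - [0,0,0,0,1,66,-1]
    - [0,0,0,0,1,66,-1]
    - [0,0,0,0,1,66,-1]
  squeeze: 25

```text
time: 21.15
ee_pos: [0.6174, 0.2317, 0.0669]
eef_rot: [0.614, 0.789, -0.0, -0.0]
ft_force: [-0.2, 0.4, -0.1]
width: 0.039
grip_force: 0.0
```

Emit:
jog_arm:
  plan:
    - [0,0,0,0,0,0,-1]
    - [0,0,0,0,0,0,-1]
    - [0,0,0,0,0,0,-1]
    - [0,0,0,0,0,0,-1]
    - [0,0,0,0,0,0,-1]
    - [0,0,0,0,0,0,-1]

```text
time: 21.75
ee_pos: [0.6158, 0.2314, 0.0667]
eef_rot: [0.614, 0.789, -0.002, -0.001]
ft_force: [-7.0, -2.4, 5.5]
width: 0.0141
grip_force: 25.0
```

Emit:
jog_arm:
  plan:
    - [0,0,0,0,-8,0,-1]
    - [0,0,0,0,-18,0,-1]
    - [0,0,0,0,-30,0,-1]
    - [0,0,0,0,-42,0,-1]
    - [0,0,0,0,-54,0,-1]
    - [0,0,0,0,-66,0,-1]
    - [0,0,0,0,-78,0,-1]
    - [0,0,0,0,-90,0,-1]
    - [0,0,0,0,-100,0,-1]
    - [0,0,0,0,-107,0,-1]
    - [0,0,0,0,-111,0,-1]
    - [0,0,0,0,-112,0,-1]

```text
time: 22.95
ee_pos: [0.5082, 0.204, 0.0667]
eef_rot: [0.614, 0.789, -0.001, -0.001]
ft_force: [2.8, 1.2, -7.6]
width: 0.0138
grip_force: 25.0
```

Emit:
jog_arm:
  plan:
    - [0,0,0,0,-2,0,-1]
    - [0,0,0,0,-4,0,-1]
    - [0,0,0,0,-6,0,-1]
    - [0,0,0,0,-6,0,-1]
    - [0,0,0,0,-6,0,-1]

```text
time: 23.45
ee_pos: [0.5043, 0.203, 0.0668]
eef_rot: [0.614, 0.789, 0.001, 0.0]
ft_force: [10.0, 3.8, -15.9]
width: 0.0138
grip_force: 25.0
```

Emit:
jog_arm:
  plan:
    - [0,0,0,0,-1,0,-1]
    - [0,0,0,0,-2,0,-1]
    - [0,0,0,0,-2,0,-1]

```text
time: 23.75
ee_pos: [0.5042, 0.203, 0.0669]
eef_rot: [0.614, 0.789, 0.003, 0.001]
ft_force: [21.5, 6.9, -26.8]
width: 0.0137
grip_force: 25.0
```

Emit:
jog_arm:
  plan:
    - [0,0,0,0,2,0,-1]
    - [0,0,0,0,2,0,-1]
    - [0,0,0,0,2,0,1]
    - [0,0,0,0,2,0,1]
    - [0,0,0,0,2,0,1]
    - [0,0,0,0,2,0,1]
    - [0,0,0,0,2,-5,1]
    - [0,0,0,0,2,-30,1]
    - [0,0,0,0,2,-70,1]
    - [0,0,0,0,2,-115,1]
    - [0,0,0,0,2,-150,1]
    - [0,0,0,0,2,-150,1]

```text
time: 24.95
ee_pos: [0.5054, 0.2038, 0.2229]
eef_rot: [0.614, 0.789, 0.004, 0.002]
ft_force: [0.4, -0.0, -0.2]
width: 0.0838
grip_force: 0.0
```

```bash
python3 - <<'E'
from h import *
c=grab('wrist');P=cloud(c);save(c,'fin.png')
a=np.radians(14.25);ex=np.array([np.cos(a),np.sin(a)]);ey=np.array([-np.sin(a),np.cos(a)])
u=P[...,:2]@ex;v=P[...,:2]@ey
for lo,hi,w in((.053,.064,.1),(.037,.049,.045)):
    g=(abs(u-.538)<.07)&(abs(v-.073)<w)&(P[...,2]>lo)&(P[...,2]<hi)
    A=np.c_[u[g]-.538,v[g]-.073,np.ones(g.sum())];print('plane',np.linalg.lstsq(A,P[...,2][g],rcond=None)[0].round(4),cv2.minAreaRect(np.stack([u[g],v[g]],1).astype(np.float32)))
E
```

```text
plane [-0.0011 -0.0002  0.058 ] ((0.5376739501953125, 0.07353156805038452), (0.14878879487514496, 0.023861248046159744), 89.51130676269531)
plane [ 0.0001 -0.0013  0.043 ] ((0.5361966490745544, 0.07129235565662384), (0.06435524672269821, 0.11007925122976303), 89.98538208007812)
```

View pics/fin.png

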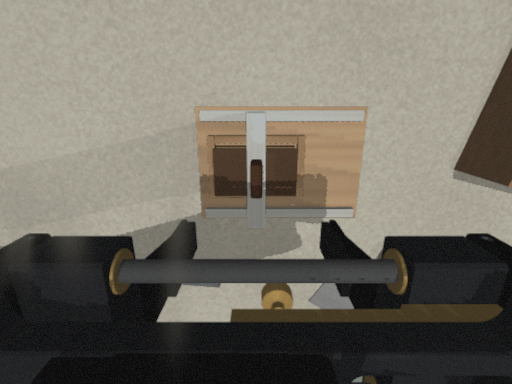

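The bridge is home: its bar is at column 257, centred at u = .5377 against the pocket's .5377. The volume lies flat in the pocket beneath it, columns 214–298.

```bash
python3 -c "
from bench import order
print(order.close_job())"
```

```text
the job is handed in; nothing more can be done
None
```

The job is handed in at about 25 s: the volume lies flat and square in the pocket, the bridge is back at its home stop over it, the gripper is clear, and I made no contact with anything else on the table.

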